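# Level the leaning hall tray

### The arm

A 6-joint arm with a two-finger parallel gripper is mounted at the origin on the work surface. World frame = base frame: x ahead of the robot, y to its left, z up, the work surface at z = 0. Lengths are in mm, angles in rad, forces in N, time in s.
With the tool pointing down it reaches from about 275 to 1000 mm from the base axis. Payload 8.4 kg.
Tool frame: the origin (TCP) lies at the very end of the fingers, on their centre line; the grasp point (between the pads) lies 19 mm behind it; z points along the fingers, x is the direction in which the jaws open and shut, and the axes are right-handed (so a half turn about z gives the same grasp; the last joint's range is limited). The gripper opens to 85 mm and grips with 20 to 120 N. Pads are 22 mm wide; open, the fingers measure 114 mm over their backs; the gripper's body (76 mm by 85 mm) begins 54 mm behind the grasp point. The pads swing forward as they close: fully open they stand 13 mm farther back than shut.
Start: joints at [-1.151, 0.353, 1.633, -0, 1.155, -0.002], TCP at [255.876, -570.224, 192.781] pointing down, gripper open.
Joint ranges: [-2.63, 2.63], [-0.92, 2.1], [0.06, 2.66], [-1.3, 4.44], [0, 2.69], [-3.02, 3.02]. Speed limits (rad/s): [2.22, 2.22, 2.79, 3.14, 3.14, 3.14].

### API

Orientations are given as [roll, pitch, yaw] about the fixed x, y, z axes, in that order (R = Rz(yaw) Ry(pitch) Rx(roll)).
In Python, from rig import r gives the robot as it stands. The module is installed in compiled form; this text tells all that it offers.
- The arm moves only by the tool apply_moves, never from a script. Its argument "targets" is a list that holds one entry, the list of rows, each a list of 7 numbers: the gripper's target within -1 to 1 (fully open at 1, half-way at 0, shut at -1), then the shift along the tool's x, y, z in cm, then the turn, a rotation vector about the tool's x, y, z in degrees. A call has 1 to 8 rows; each row is the pose to reach, as a shift and turn from the pose measured when the call began, along the tool's axes at that moment; what a row does not reach only later rows make up. A row lasts 1/10 s, in which the tool goes at most 50 mm and 8.59 degrees, less where a joint would pass 70% of its speed; a pose out of reach is approached as far as the arm can. A call with a gripper value outside its range is refused whole. The fingers move at their own pace and stop on an object; "newtons" is the grip in N (left out, the last holds). Time passes only in rows, so rows that repeat a pose let the fingers close. It gives the time, the measured TCP pose, the force and the opening at its end, in the units of the state.
- r.sense(): the state, without advancing time (a new reading comes with each control period).
- r.grab_frame(name): name is "scene" or "top" or "wrist"; returns a dict with "pixels" (420x560x3 uint8, red, green, blue), "fov_y" (degrees; the focal length in pixels is half the picture's height over the tangent of half this angle, whatever the lens; pixels are square), "cx", "cy" (the principal point, pixels), "D" ([k1, k2, p1, p2, k3] as OpenCV has them; the pictures are not rectified), "R" (3x3) and "t" (3): a world point X has camera coordinates R X + t; the wrist camera has in their place "mount" (4x4, takes a point from camera to tool coordinates, whose origin is the TCP and whose axes are the tool frame's). Camera axes: x right, y down, z forward; pixel columns grow to the right and rows downward; lengths in mm; the calibration is good to about 2 mm. A picture is of the moment at which its call begins: read the wrist's pose just before it. There is no depth.
- r.sign_off(): hands the job in, once; it reports no verdict.
The state is a dict: "clock": time; "qpos": joint angles; "qvel": joint speeds; "joint_efforts": joint torques, N m; "eef_pos": TCP position; "tcp_rot": TCP orientation; "contact_force": force on the tool from outside, world axes, zero at the start; "wrist_torque": the same for the moment, N m; "opening": opening from 0.0 (shut) to 1.0 (fully open).
Only numpy, scipy, OpenCV 4.12 (cv2) and the standard library are available. Lean on these libraries where they do the work, as an engineer would, in place of code of your own. Each camera call takes 0.05 s, during which the arm holds its last target. There are 200 camera calls.

### The job

One of the two bamboo trays on the hall table is leaning. Turn the wing knob of its tilt screw until that tray sits level, without pushing on the tray itself, then let go; leave the other tray, which is already level, as it is.

Things in the scene. Friction and masses are not known exactly. Their poses are not given: they have to be found in the camera images.
- tray_a: One of two identical shallow bamboo trays, 160 x 130 mm, rocking on a crosswise pivot on a fixed stand. Origin on the pivot below its centre, 36 mm above the table; rim 66 mm above the table when level. x: along its length, away from its knob; y: along the pivot; z: the tray's normal, upright when level. Its knob stands 120 mm from the pivot on the -x side. Tilts 11 degrees either way, stays put
- knob_a: Steel wing knob on the tilt screw of tray_a: upright wing 44 mm long (x), 12 thick (y), 40 tall; origin at its centre, 98 mm above the table. Axis vertical (z up), does not rise. Clockwise from above raises the tray's knob end; 10 degrees of knob tilt it 1.4 degrees. Stiff (0.2 N m), stays put; 80 degrees either way, no stop at level, where the wing points along the tray's length
- tray_b: One of two identical shallow bamboo trays, 160 x 130 mm, rocking on a crosswise pivot on a fixed stand. Origin on the pivot below its centre, 36 mm above the table; rim 66 mm above the table when level. x: along its length, away from its knob; y: along the pivot; z: the tray's normal, upright when level. Its knob stands 120 mm from the pivot on the -x side. Tilts 11 degrees either way, stays put
- knob_b: Steel wing knob on the tilt screw of tray_b: upright wing 44 mm long (x), 12 thick (y), 40 tall; origin at its centre, 98 mm above the table. Axis vertical (z up), does not rise. Clockwise from above raises the tray's knob end; 10 degrees of knob tilt it 1.4 degrees. Stiff (0.2 N m), stays put; 80 degrees either way, no stop at level, where the wing points along the tray's length

How it is judged:
By the outcome, as a careful person would: the job done as asked, in the order asked, and still so for the second after the job is handed in, with the robot touching nothing.
It also fails if it takes over 32 s, if anything falls off the work surface, if the arm or the gripper's body presses on something with over 40 N, if the wrist force passes 120 N, or if a joint passes its speed limit or range.

## Working session

There is one attempt and no reset: what is moved stays moved. The work goes in short steps, Python scripts to look and compute and a tool call to move; the robot and the scene stay as the last step left them, time stands still between calls to the robot, and variables do not carry over. Pictures are saved under pics/ and viewed, about 8 in all and at most 12, crops included, and the job is handed in when it is done.

Besides the shell and the picture viewer there is one more tool, called after "Emit:" as name([rows], argument=value, ...), one row to a line, values as JSON. apply_moves: Moves the arm, as the interface text tells. Its arguments: {"type":"object","properties":{"targets":{"type":"array"},"newtons":{"type":"number"}},"required":["targets"]}

```bash
mkdir -p pics
cat > h.py <<'E'
import numpy as np,cv2,pickle
from rig import r
def K(f):
    F=210/np.tan(np.radians(f["fov_y"])/2); return np.array([[F,0,f["cx"]],[0,F,f["cy"]],[0,0,1.]])
def snap(n,s):
    f=r.grab_frame(n); cv2.imwrite(f"pics/{s}.png",f["pixels"][:,:,::-1]); pickle.dump(f,open(f"pics/{s}.pkl","wb")); return f
def ray(f,uv):
    p=cv2.undistortPoints(np.array(uv,float).reshape(-1,1,2),K(f),np.array(f["D"],float)).reshape(-1,2)
    d=np.c_[p,np.ones(len(p))]@np.array(f["R"]); return -np.array(f["R"]).T@np.array(f["t"]),d
def plane(f,uv,z):
    c,d=ray(f,uv); return c+d*((z-c[2])/d[:,2])[:,None]
def proj(f,X):
    return cv2.projectPoints(np.array(X,float).reshape(-1,3),cv2.Rodrigues(np.array(f["R"],float))[0],np.array(f["t"],float),K(f),np.array(f["D"],float))[0].reshape(-1,2)
E
python3 - <<'E'
from h import *
print(r.sense())
for n in("scene","top"):
    f=snap(n,n+"0"); print(n,-np.array(f["R"]).T@f["t"],f["fov_y"])
a=[cv2.imread(f"pics/{n}0.png") for n in("scene","top")]
E
```

```text
{'clock': 0.0, 'qpos': array([-1.15141450e+00,  3.53655494e-01,  1.63417240e+00,  1.51048264e-05,
        1.15516092e+00, -2.37890887e-03]), 'qvel': array([-0.00015826,  0.00111842,  0.00012865,  0.00117235,  0.00146283,
       -0.00091162]), 'joint_efforts': array([ 9.20646089e-04, -6.05241323e+01, -3.42062581e+01,  2.44154307e-04,
        9.43298161e-03, -1.47517045e-05]), 'eef_pos': array([ 255.65172452, -569.73038705,  192.04074592]), 'tcp_rot': array([-3.14157552e+00,  1.39611538e-03, -1.14904169e+00]), 'contact_force': array([ 0.23106975, -0.34916782, -0.34352518]), 'wrist_torque': array([-0.05512472, -0.01044937, -0.0124399 ]), 'opening': 0.996574437854885}
scene [1160.84030108 -218.47122011  591.07992849] 53.512051836273756
top [ 359.99608393    1.22826489 1119.30181936] 46.18025631154758
```

View pics/scene0.png

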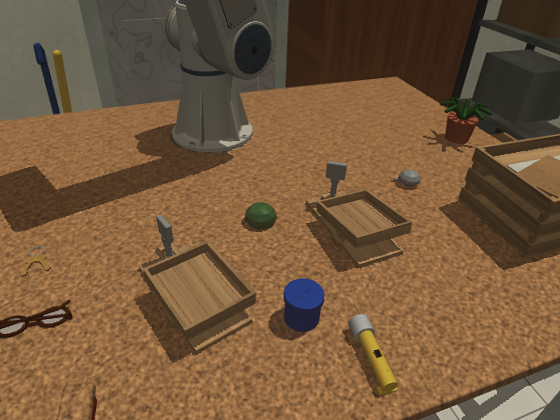

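View pics/top0.png

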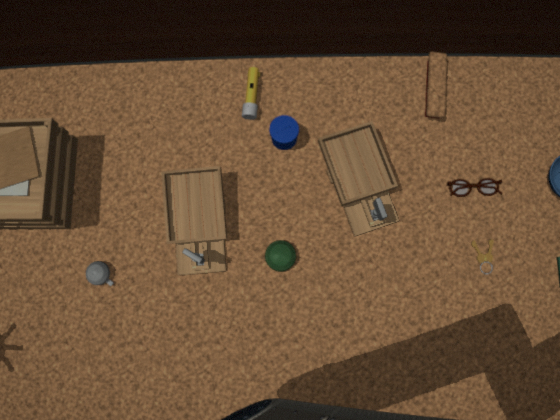

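The scene and top views show tray L (top image, centre (196,205)) with its wing at (193,257), clearly crosswise. Tray R's wing at (379,209) is roughly along its tray, so L looks like the leaning one. I'll measure both.

Run:
```python
from h import *
f=pickle.load(open("pics/top0.pkl","rb"));im=cv2.imread("pics/top0.png")
hsv=cv2.cvtColor(im,cv2.COLOR_BGR2HSV)
for n,(x,y) in dict(L=(195,257),R=(378,210)).items():
    m=np.zeros(im.shape[:2],np.uint8); w=22
    m[y-w:y+w,x-w:x+w]=((hsv[...,1]<70)&(hsv[...,2]>70))[y-w:y+w,x-w:x+w]*255
    k,l,s,c=cv2.connectedComponentsWithStats(m)
    i=1+np.argmax(s[1:,4]); p=np.argwhere(l==i)[:,::-1].astype(np.float32)
    rc=cv2.minAreaRect(p); bx=cv2.boxPoints(rc); print(n,s[i],rc)
    for z in(118,98): print(z,plane(f,np.r_[[rc[0]],bx],z).round(1).tolist())
    d,_=cv2.PCACompute(plane(f,p,118)[:,:2].astype(np.float32),None)[::-1]; print("wing ang",np.degrees(np.arctan2(d[0,1],d[0,0])))
a=cv2.resize(im[155:285,150:240],None,fx=4.4,fy=4.4,interpolation=2);b=cv2.resize(im[115:245,310:400],None,fx=4.4,fy=4.4,interpolation=2)
cv2.imwrite("pics/crop.png",np.hstack([a,b]));
```

```text
L [182 248  22  18 145] ((193.39024353027344, 256.51220703125), (24.363107681274414, 7.496340751647949), 38.65980911254883)
118 [[452.0, 183.6, 118.0], [462.0, 208.1, 118.0], [473.8, 198.6, 118.0], [442.1, 159.2, 118.0], [430.4, 168.6, 118.0]]
98 [[453.8, 187.2, 98.0], [464.0, 212.3, 98.0], [476.1, 202.6, 98.0], [443.7, 162.3, 98.0], [431.8, 172.0, 98.0]]
wing ang 52.338383
R [375 197  12  21 119] ((381.0766296386719, 207.3357696533203), (21.52981185913086, 5.72419548034668), 70.01689910888672)
118 [[546.0, -204.9, 118.0], [565.6, -192.7, 118.0], [569.5, -204.2, 118.0], [526.4, -217.0, 118.0], [522.6, -205.5, 118.0]]
98 [[549.7, -209.0, 98.0], [569.7, -196.5, 98.0], [573.7, -208.3, 98.0], [529.8, -221.4, 98.0], [525.8, -209.7, 98.0]]
wing ang 17.275131
```

View pics/crop.png

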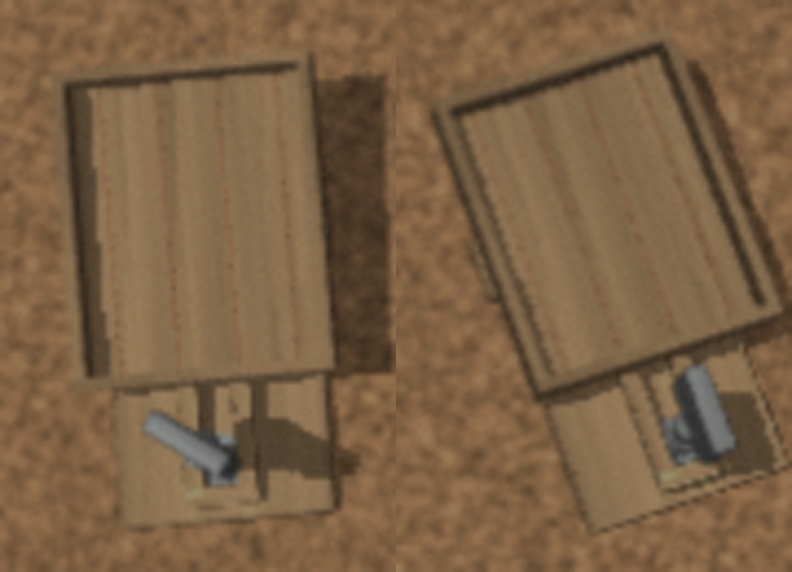

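The crop confirms it. L's stand edge gives a tray yaw of about 5° with the wing at about 55°, so it's off level. R's stand yaw is about 18° and its wing about 17°, so it's level. Next I'll move to hover over knob L.

```bash
cat >> h.py <<'E'
from scipy.spatial.transform import Rotation as Ro
def goto(x,y,z,yaw):
    s=r.sense(); R0=Ro.from_euler('xyz',s["tcp_rot"]); R1=Ro.from_euler('xyz',[180,0,yaw],degrees=True)
    print("shift cm",(R0.inv().apply(np.array([x,y,z])-s["eef_pos"])/10).round(2),"turn",np.degrees((R0.inv()*R1).as_rotvec()).round(2))
E
python3 - <<'E'
from h import *
goto(440,180,225,-35)
f=pickle.load(open("pics/top0.pkl","rb"))
def c(u,v,x0,y0,z): return plane(f,[[u/4.4+x0,v/4.4+y0]],z)[0]
# stand edges, plate height ~10; yaw
for n,p in dict(Lfront=((122,527),(335,508)),Lleft=((118,390),(122,527)),Rfront=((204,530),(389,468))).items():
    o=(150,155) if n[0]=='L' else (310,115)
    A,B=[c(*q,*o,10) for q in p]; print(n,A.round(),B.round(),np.degrees(np.arctan2(*(B-A)[1::-1])))
print(c(188,443,150,155,118))
E
```

```text
shift cm [-60.86 -47.51  -3.21] turn [-2.000e-02  7.000e-02 -3.083e+01]
Lfront [421. 238.  10.] [429. 129.  10.] -85.78962820680704
Lleft [492. 242.  10.] [421. 238.  10.] -177.32203610128016
Rfront [ 502. -167.   10.] [ 532. -265.   10.] -72.97975537753896
[453.72627952 184.93897698 118.        ]
```

Emit:
apply_moves([
  [[1,-60.86,-47.51,-3.2,0,0,-30.8],[1,-60.86,-47.51,-3.2,0,0,-30.8],[1,-60.86,-47.51,-3.2,0,0,-30.8],[1,-60.86,-47.51,-3.2,0,0,-30.8],[1,-60.86,-47.51,-3.2,0,0,-30.8],[1,-60.86,-47.51,-3.2,0,0,-30.8],[1,-60.86,-47.51,-3.2,0,0,-30.8],[1,-60.86,-47.51,-3.2,0,0,-30.8]],
])

```text
clock: 0.9
eef_pos: [351.0, -180.2, 209.4]
tcp_rot: [-3.141, 0.001, -0.612]
contact_force: [0.8, -0.1, 0.2]
opening: 1.0
```

```bash
python3 -c "
from h import *
print(r.sense());goto(440,180,225,-35)"
```

```text
{'clock': 0.9, 'qpos': array([-4.78992632e-01, -3.99571930e-02,  2.06870769e+00,  9.98771320e-04,
        1.11360703e+00,  1.32682951e-01]), 'qvel': array([ 1.19441759, -0.27648342,  0.21129444,  0.00372341,  0.05291036,
        1.18414686]), 'joint_efforts': array([-11.04205638, -29.48203146, -31.95426822,  -0.23482936,
         0.3317374 ,  -2.092117  ]), 'eef_pos': array([ 350.96755509, -180.19320202,  209.43777053]), 'tcp_rot': array([-3.14080588e+00,  8.76859960e-04, -6.12116467e-01]), 'contact_force': array([ 0.78264533, -0.0787127 ,  0.23486903]), 'wrist_torque': array([-0.03995757, -0.0335604 ,  0.01219338]), 'opening': 1.0001370304998682}
shift cm [-13.41 -34.6   -1.52] turn [-0.05  0.05 -0.07]
```

Emit:
apply_moves([
  [[1,-13.4,-34.6,-1.5,0,0,0],[1,-13.4,-34.6,-1.5,0,0,0],[1,-13.4,-34.6,-1.5,0,0,0],[1,-13.4,-34.6,-1.5,0,0,0],[1,-13.4,-34.6,-1.5,0,0,0],[1,-13.4,-34.6,-1.5,0,0,0],[1,-13.4,-34.6,-1.5,0,0,0],[1,-13.4,-34.6,-1.5,0,0,0]],
])

```text
clock: 1.7
eef_pos: [440.6, 183.7, 224.9]
tcp_rot: [-3.14, 0.001, -0.61]
contact_force: [0.0, 0.1, -0.1]
opening: 1.003
```

Emit:
apply_moves([
  [[1,0,0,0,0,0,0],[1,0,0,0,0,0,0]],
])

```text
clock: 1.9
eef_pos: [440.0, 183.6, 224.4]
tcp_rot: [-3.141, 0.002, -0.608]
contact_force: [-0.6, -0.6, 1.0]
opening: 0.996
```

Run:
```python
from h import *
def wr(s):
    S=r.sense(); f=r.grab_frame("wrist"); M=np.array(f["mount"]); T=np.eye(4); T[:3,:3]=Ro.from_euler('xyz',S["tcp_rot"]).as_matrix(); T[:3,3]=S["eef_pos"]
    W=np.linalg.inv(T@M); f["R"]=W[:3,:3]; f["t"]=W[:3,3]
    cv2.imwrite(f"pics/{s}.png",f["pixels"][:,:,::-1]); pickle.dump(f,open(f"pics/{s}.pkl","wb")); print(S["eef_pos"],S["tcp_rot"]); return f
f=wr("w1"); print(proj(f,[[454,185,118],[468,206,118]]))
```

```text
[440.02227564 183.64924395 224.38258144] [-3.14094183e+00  1.51971113e-03 -6.08127101e-01]
[[286.49036153 182.06214508]
 [286.20408999 154.25265935]]
```

View pics/w1.png

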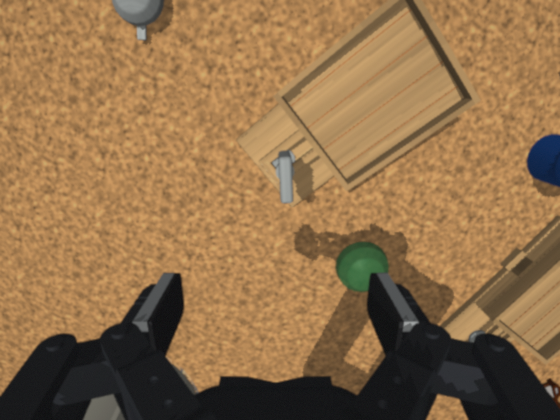

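The wrist view shows wing L's top at about (286,177), close to the predicted (286,182), with the whole tray in frame. I'll measure the wing and tray directions here.

Run:
```python
from h import *
f=pickle.load(open("pics/w1.pkl","rb"));im=cv2.imread("pics/w1.png");hsv=cv2.cvtColor(im,cv2.COLOR_BGR2HSV)
w=im[145:210,265:310];h=hsv[145:210,265:310]
m=((h[...,1]<70)&(h[...,2]>60)).astype(np.uint8)
for thr in(60,120,140):
    mm=((h[...,1]<70)&(h[...,2]>thr)).astype(np.uint8)
    p=(np.argwhere(mm)[:,::-1]+[265,145]).astype(np.float32); rc=cv2.minAreaRect(p)
    q=plane(f,p,118)[:,:2].astype(np.float32); r2=cv2.minAreaRect(q); d=cv2.PCACompute(q,None)[1][0]
    print(thr,len(p),rc,r2,np.degrees(np.arctan2(d[1],d[0])))
# tray: brown in-plane corners at eye: rim corners and stand corners
def P(u,z):return plane(f,[u],z)[0]
for nm,a,b,z in(("long L",(282,97),(408,0),62),("long R",(350,188),(477,100),62),("short near",(282,97),(350,188),50),("short far",(408,0),(477,100),75),("stand end",(239,141),(290,206),10)):
    A,B=P(a,z),P(b,z);print(nm,A.round(),B.round(),np.degrees(np.arctan2(*(B-A)[1::-1])),np.linalg.norm(A-B))
cv2.imwrite("pics/w1c.png",cv2.resize(im[0:215,230:485],None,fx=2.8,fy=2.8,interpolation=2))
```

```text
60 807 ((282.421630859375, 175.73817443847656), (22.792724609375, 52.445152282714844), 4.184916019439697) ((453.9927062988281, 191.3223876953125), (48.218597412109375, 20.26158332824707), 52.0532341003418) 58.368114
120 676 ((286.1719970703125, 176.69601440429688), (51.1612434387207, 23.344552993774414), 79.69515228271484) ((453.9927062988281, 191.3223876953125), (48.218597412109375, 20.26158332824707), 52.0532341003418) 59.7854
140 527 ((282.74664306640625, 176.32127380371094), (20.83353614807129, 51.370361328125), 2.726310968399048) ((453.9537048339844, 190.7294464111328), (47.25286865234375, 18.51064682006836), 53.446632385253906) 57.594242
long L [493. 247.  62.] [642. 253.  62.] 2.2714279866737432 148.42757148427114
long R [501. 127.  62.] [658. 133.  62.] 1.9671915891790377 157.20115181035223
short near [493. 247.  50.] [501. 123.  50.] -86.46595626459177 124.59251574274475
short far [636. 253.  75.] [651. 137.  75.] -82.34362695836339 117.12754789089558
stand end [423. 235.  10.] [427. 132.  10.] -87.69373675220568 103.04168445520627
```

View pics/w1c.png

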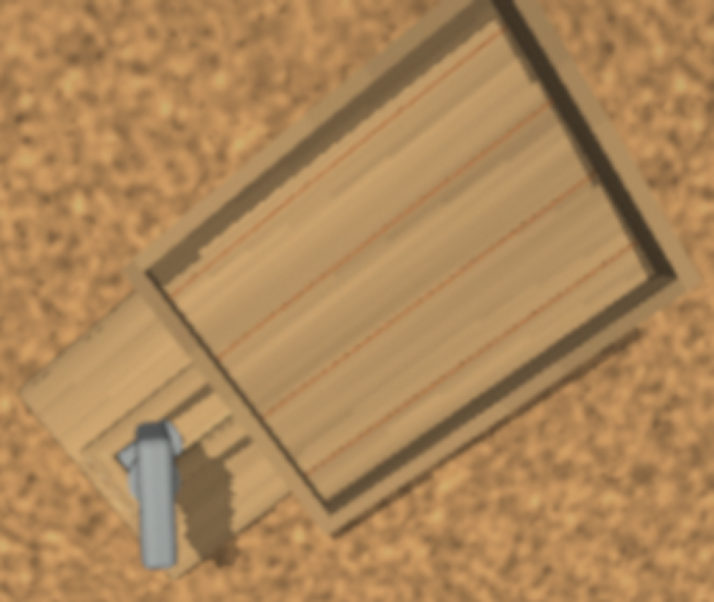

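Run:
```python
from h import *
f=pickle.load(open("pics/w1.pkl","rb"))
def P(u,z):return plane(f,[np.array(u)/2.8+[230,0]],z)[0]
def L(n,a,b,z):
    A,B=P(a,z),P(b,z);print(n,A.round(1),B.round(1),((A+B)/2).round(1),round(np.degrees(np.arctan2(*(B-A)[1::-1])),1),np.linalg.norm(A-B).round(1))
L("wing",(160,567),(152,440),118)
L("wing+face",(160,567),(152,424),118)
for z in(52,57):L("near",(130,272),(334,536),z)
for z in(5,12):L("stand",(22,393),(178,577),z)
L("screw hole slot",(85,448),(200,370),20)
for z in(60,66):L("farR-near R",(334,536),(692,285),z)
# red seams on floor
L("seam",(222,355),(552,102),45);L("seam",(268,414),(590,180),45);L("seam",(178,290),(498,38),45)
goto(454,186,150,-33)
```

```text
wing [443.6 168.6 118. ] [465.2 204.9 118. ] [454.4 186.7 118. ] 59.2 42.2
wing+face [443.6 168.6 118. ] [468. 209. 118.] [455.8 188.8 118. ] 58.8 47.2
near [488.6 250.4  52. ] [498.3 120.6  52. ] [493.5 185.5  52. ] -85.7 130.2
near [488.6 250.4  57. ] [498.2 122.5  57. ] [493.4 186.5  57. ] -85.7 128.3
stand [421.8 236.1   5. ] [430.4 127.7   5. ] [426.1 181.9   5. ] -85.5 108.7
stand [422.9 236.3  12. ] [431.4 129.8  12. ] [427.1 183.1  12. ] -85.5 106.8
screw hole slot [432.3 202.7  20. ] [490.3 202.   20. ] [461.3 202.4  20. ] -0.7 58.0
farR-near R [498.1 123.6  60. ] [658.1 130.2  60. ] [578.1 126.9  60. ] 2.4 160.2
farR-near R [497.9 125.8  66. ] [655.2 132.3  66. ] [576.5 129.   66. ] 2.4 157.4
seam [500.3 205.1  45. ] [649.3 213.1  45. ] [574.8 209.1  45. ] 3.1 149.2
seam [502.7 175.8  45. ] [648.7 181.4  45. ] [575.7 178.6  45. ] 2.2 146.1
seam [499.8 234.7  45. ] [642.9 242.6  45. ] [571.3 238.7  45. ] 3.2 143.4
shift cm [ 0.99 -1.06  7.44] turn [-0.04  0.08 -1.91]
```

The wing sits at 59° with its axis at about (454.3, 186.8) and length 42 mm (44 expected). Tray yaw is 4.3° from the crosswise edges, and its knob end is low. So it needs about 55° clockwise. I'll descend and grip now.

Emit:
apply_moves([
  [[1,1.0,-1.07,5,0,0,-4],[1,1.0,-1.07,8,0,0,-4],[1,1.0,-1.07,10,0,0,-4],[1,1.0,-1.07,12,0,0,-4],[1,1.0,-1.07,13.8,0,0,-4],[1,1.0,-1.07,13.8,0,0,-4],[1,1.0,-1.07,13.8,0,0,-4]],
], newtons=50)

```text
clock: 2.65
eef_pos: [454.0, 184.9, 86.8]
tcp_rot: [-3.142, 0.002, -0.541]
contact_force: [0.3, 0.4, 0.3]
opening: 0.999
```

Emit:
apply_moves([
  [[-1,0,0,0,0,0,0],[-1,0,0,0,0,0,0],[-1,0,0,0,0,0,0],[-1,0,0,0,0,0,0],[-1,0,0,0,0,0,0],[-1,0,0,0,0,0,0],[-1,0,0,0,0,0,0],[-1,0,0,0,0,0,0]],
], newtons=50)

```text
clock: 3.45
eef_pos: [454.0, 185.0, 86.7]
tcp_rot: [3.142, 0.002, -0.541]
contact_force: [0.1, 1.0, -0.1]
opening: -0.001
```

```bash
python3 -c "
from h import *
s=r.sense()
for k in ('eef_pos','tcp_rot','contact_force','wrist_torque','opening','qpos'):print(k,s[k])"
```

```text
eef_pos [453.95890371 184.95670459  86.7137949 ]
tcp_rot [ 3.14157018e+00  1.73143649e-03 -5.40895447e-01]
contact_force [ 0.11496664  0.968495   -0.08939894]
wrist_torque [ 0.00124879 -0.00825673 -0.03280994]
opening -0.0014775182474553224
qpos [3.82771793e-01 2.84081880e-01 2.01123725e+00 1.82492965e-03
 8.47336167e-01 9.22458423e-01]
```

The gripper closed to 0 where a 12 mm wing should have stopped it at about 0.14, so it probably caught nothing. I'll look.

Run:
```python
from h import *
a=r.grab_frame("wrist")["pixels"];b=snap("scene","s2")["pixels"]
cv2.imwrite("pics/c2.png",np.hstack([cv2.resize(a,(400,300)),cv2.resize(b[150:360,100:380],(400,300))])[:,:,::-1])
```

```text
(no output)
```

View pics/c2.png

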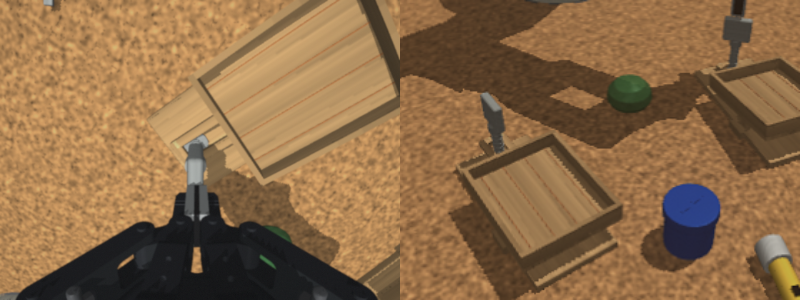

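Run:
```python
from h import *
S=r.sense(); f=r.grab_frame("wrist"); M=np.array(f["mount"]); T=np.eye(4); T[:3,:3]=Ro.from_euler('xyz',S["tcp_rot"]).as_matrix(); T[:3,3]=S["eef_pos"]
W=np.linalg.inv(T@M); f["R"]=W[:3,:3]; f["t"]=W[:3,3]
u=np.array([np.cos(np.radians(59)),np.sin(np.radians(59)),0]);c=np.array([454.3,186.8,0])
print("tcp,grasp",proj(f,[S["eef_pos"],S["eef_pos"]+[0,0,19]]).round(), "wing top ends",proj(f,[c+22*u+[0,0,118],c-22*u+[0,0,118],c-22*u+[0,0,78],c+22*u+[0,0,78]]).round())
fs=pickle.load(open("pics/s2.pkl","rb"));print("scene",proj(fs,[S["eef_pos"],S["eef_pos"]+[0,0,32],c+[0,0,118]]).round())
a=cv2.resize(f["pixels"][160:360,205:345],None,fx=2.8,fy=2.8,interpolation=2)
b=cv2.resize(fs["pixels"][110:210,300:370],None,fx=5.6,fy=5.6,interpolation=2)
cv2.imwrite("pics/c3.png",np.hstack([a,b])[:,:,::-1])
```

```text
tcp,grasp [[274. 240.]
 [274. 254.]] wing top ends [[273. 222.]
 [273. 298.]
 [273. 263.]
 [273. 198.]]
scene [[333. 174.]
 [335. 162.]
 [335. 162.]]
```

View pics/c3.png

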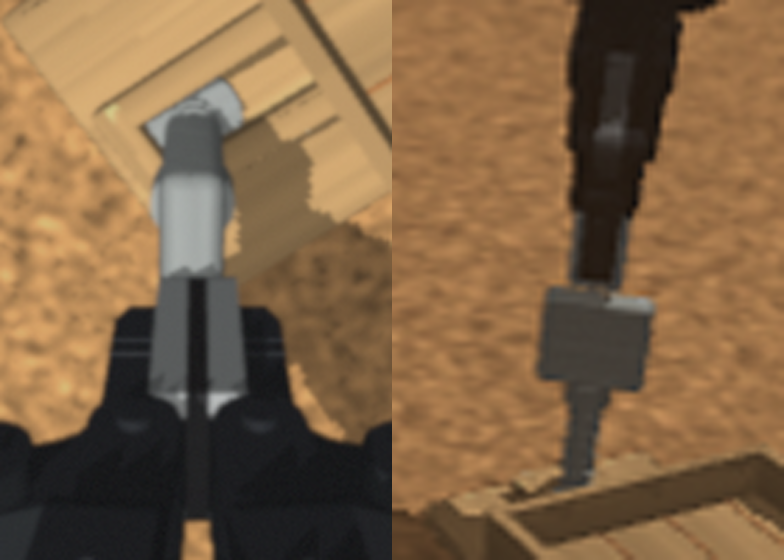

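Both views put the visible fingertips at or above the wing's top (scene (336,161), z about 118), although the reported TCP is z=87. I'll raise 40 mm with the jaws still shut and compare the visible tips with the projected TCP.

Emit:
apply_moves([
  [[-1,0,0,-4,0,0,0],[-1,0,0,-4,0,0,0],[-1,0,0,-4,0,0,0]],
])

```text
clock: 3.9
eef_pos: [454.7, 185.2, 127.4]
tcp_rot: [-3.14, 0.001, -0.541]
contact_force: [-0.7, -0.6, -0.4]
opening: 0.002
```

Run:
```python
from h import *
S=r.sense(); f=r.grab_frame("wrist"); M=np.array(f["mount"]); T=np.eye(4); T[:3,:3]=Ro.from_euler('xyz',S["tcp_rot"]).as_matrix(); T[:3,3]=S["eef_pos"]
W=np.linalg.inv(T@M); f["R"]=W[:3,:3]; f["t"]=W[:3,3]
fs=snap("scene","s3"); ft=snap("top","t3")
print(S["eef_pos"],S["opening"],S["contact_force"]);p=[S["eef_pos"]+[0,0,k] for k in(0,10,20,30,40)]
print("wrist",proj(f,p).round().tolist());print("scene",proj(fs,p).round().tolist())
A=f["pixels"].copy();B=fs["pixels"].copy()
a=cv2.resize(A[160:360,205:345],None,fx=2.8,fy=2.8,interpolation=2)
b=cv2.resize(B[90:190,300:370],None,fx=5.6,fy=5.6,interpolation=2)
for q in proj(fs,p): cv2.circle(b,tuple(int(v) for v in (q-[300,90]+.5)*5.6),3,(255,0,0),-1)
for q in proj(f,p): cv2.circle(a,tuple(int(v) for v in (q-[205,160]+.5)*2.8),3,(255,0,0),-1)
cv2.imwrite("pics/c4.png",np.hstack([a,b])[:,:,::-1])
```

```text
[454.70286601 185.17037531 127.38305201] 0.0023476735448180026 [-0.72518872 -0.56660911 -0.44948479]
wrist [[274.0, 240.0], [274.0, 247.0], [274.0, 255.0], [274.0, 264.0], [274.0, 273.0]]
scene [[335.0, 159.0], [336.0, 155.0], [336.0, 151.0], [337.0, 147.0], [337.0, 143.0]]
```

View pics/c4.png

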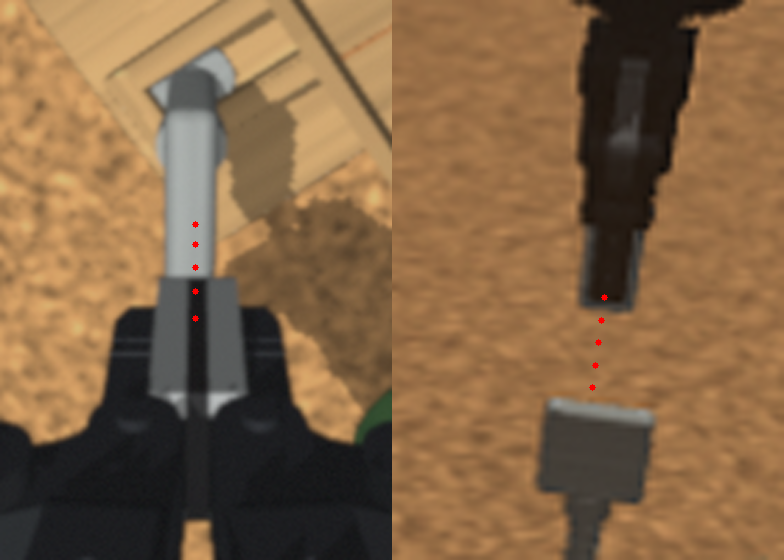

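The visible fingertips lie about 35 mm short of the reported TCP (both cameras agree; laterally centred), so the real fingers end higher than stated. The cameras are self-consistent on the wing, so I'll go about 34 mm lower, in stages while watching the force.

Emit:
apply_moves([
  [[1,0,0,0,0,0,0],[1,0,0,0,0,0,0],[1,0,0,0,0,0,0],[1,0,0,0,0,0,0],[1,0,0,2,0,0,0],[1,0,0,3.5,0,0,0],[1,0,0,4.2,0,0,0],[1,0,0,4.2,0,0,0]],
])

```text
clock: 4.85
eef_pos: [452.6, 184.4, 83.1]
tcp_rot: [3.139, 0.004, -0.541]
contact_force: [0.3, 0.2, 0.5]
opening: 1.007
```

Emit:
apply_moves([
  [[1,0,0,1.0,0,0,0],[1,0,0,2.0,0,0,0],[1,0,0,2.6,0,0,0],[1,0,0,3.1,0,0,0],[1,0,0,3.1,0,0,0]],
])

```text
clock: 5.35
eef_pos: [452.0, 184.2, 51.4]
tcp_rot: [3.138, 0.004, -0.541]
contact_force: [0.2, -0.5, -0.5]
opening: 1.0
```

Emit:
apply_moves([
  [[-1,0,0,0,0,0,0],[-1,0,0,0,0,0,0],[-1,0,0,0,0,0,0],[-1,0,0,0,0,0,0],[-1,0,0,0,0,0,0],[-1,0,0,0,0,0,0],[-1,0,0,0,0,0,0],[-1,0,0,0,0,0,0]],
], newtons=50)

```text
clock: 6.15
eef_pos: [452.0, 184.3, 51.7]
tcp_rot: [3.138, 0.004, -0.541]
contact_force: [-2.5, 0.1, 5.4]
opening: 0.126
```

Gripped this time: opening 0.126, or about 11 mm. I'll turn 54.7° clockwise about the knob axis in two calls, with a small shift because the TCP is 3 mm off the axis.

Emit:
apply_moves([
  [[-1,-0.03,0.0,0,0,0,5],[-1,-0.06,-0.01,0,0,0,10],[-1,-0.09,-0.02,0,0,0,15],[-1,-0.12,-0.03,0,0,0,20],[-1,-0.14,-0.04,0,0,0,25],[-1,-0.16,-0.05,0,0,0,30],[-1,-0.16,-0.05,0,0,0,30]],
])

```text
clock: 6.85
eef_pos: [450.5, 185.9, 51.7]
tcp_rot: [3.136, 0.003, -1.066]
contact_force: [-3.1, 2.9, 4.1]
opening: 0.135
```

Run:
```python
from h import *
s=r.sense()
print(np.degrees(s["tcp_rot"]),s["contact_force"],s["wrist_torque"],s["opening"],s["eef_pos"])
ft=r.grab_frame("top")["pixels"]
```

```text
[ 1.79688087e+02  1.65857846e-01 -6.10929001e+01] [-3.12168847  2.86652422  4.1466074 ] [ 0.54467892  0.47147449 -0.24274855] 0.13479748115126083 [450.4582474  185.93578635  51.70647486]
```

Emit:
apply_moves([
  [[-1,0,-0.03,0,0,0,6],[-1,0,-0.04,0,0,0,12],[-1,0,-0.05,0,0,0,18],[-1,0,-0.06,0,0,0,24.6],[-1,0,-0.06,0,0,0,24.6],[-1,0,-0.06,0,0,0,24.6]],
])

```text
clock: 7.5
eef_pos: [449.9, 187.7, 51.7]
tcp_rot: [3.134, 0.003, -1.492]
contact_force: [-7.0, 12.5, 3.6]
opening: 0.137
```

Emit:
apply_moves([
  [[1,0,0,0,0,0,0],[1,0,0,0,0,0,0],[1,0,0,0,0,0,0],[1,0,0,0,0,0,0],[1,0,0,0,0,0,0],[1,0,0,0,0,0,0],[1,0,0,0,0,0,0]],
])

```text
clock: 8.2
eef_pos: [450.0, 187.6, 51.7]
tcp_rot: [3.134, 0.003, -1.492]
contact_force: [-0.5, 0.7, -1.1]
opening: 1.001
```

Emit:
apply_moves([
  [[1,0,0,-4,0,0,0],[1,0,0,-8,0,0,0],[1,0,0,-13,0,0,0],[1,0,2,-17,0,0,0],[1,0,4,-19,0,0,0],[1,0,4,-19,0,0,0],[1,0,4,-19,0,0,0]],
])

```text
clock: 8.9
eef_pos: [411.7, 184.1, 242.0]
tcp_rot: [3.135, 0.003, -1.492]
contact_force: [-0.3, 0.6, -0.5]
opening: 1.004
```

Run:
```python
from h import *
S=r.sense(); f=r.grab_frame("wrist"); M=np.array(f["mount"]); T=np.eye(4); T[:3,:3]=Ro.from_euler('xyz',S["tcp_rot"]).as_matrix(); T[:3,3]=S["eef_pos"]
W=np.linalg.inv(T@M); f["R"]=W[:3,:3]; f["t"]=W[:3,3]; pickle.dump(f,open("pics/w5.pkl","wb"))
p=proj(f,[[454,187,118],[574,195,36]]);print(S["eef_pos"],S["tcp_rot"],p)
cv2.imwrite("pics/w5.png",cv2.resize(f["pixels"],(784,588),interpolation=2)[:,:,::-1])
```

```text
[411.7461159  184.14083694 242.04025953] [ 3.13519252e+00  3.03474229e-03 -1.49174725e+00] [[274.38574924 142.61810773]
 [276.01405838  18.70234619]]
```

View pics/w5.png

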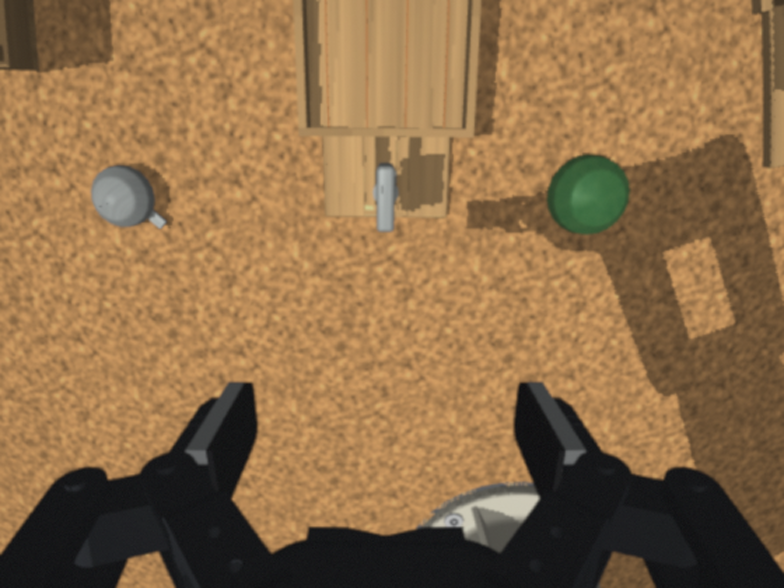

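The wing at (385,200) now points along tray L, and the fingers are clear. I'll centre the camera over the tray for a quantitative check.

Emit:
apply_moves([
  [[1,0,-3,-1,0,0,0],[1,0,-6,-3,0,0,0],[1,0,-9,-4,0,0,0],[1,0,-9,-4,0,0,0],[1,0,-9,-4,0,0,0]],
])

```text
clock: 9.45
eef_pos: [501.4, 190.6, 278.4]
tcp_rot: [3.13, 0.002, -1.493]
contact_force: [-0.4, 0.0, -0.8]
opening: 1.0
```

Run:
```python
from h import *
S=r.sense(); f=r.grab_frame("wrist"); M=np.array(f["mount"]); T=np.eye(4); T[:3,:3]=Ro.from_euler('xyz',S["tcp_rot"]).as_matrix(); T[:3,3]=S["eef_pos"]
W=np.linalg.inv(T@M); f["R"]=W[:3,:3]; f["t"]=W[:3,3]; pickle.dump(f,open("pics/w6.pkl","wb"))
c=-f["R"].T@f["t"];p=proj(f,[[454,187,118],[490,250,66],[660,130,66]]);print(S["eef_pos"],c,p)
u0,v0=int(p[0][0])-110,max(0,int(min(p[1:,1]))-25)
print(u0,v0)
cv2.imwrite("pics/w6.png",cv2.resize(f["pixels"][v0:v0+210,u0:u0+220],None,fx=2.8,fy=2.8,interpolation=2)[:,:,::-1])
```

```text
[501.43703627 190.5886994  278.38177248] [586.40010297 195.58513229 458.68055968] [[273.8717344  218.50257794]
 [225.17951406 172.1672973 ]
 [340.86969267  28.51775733]]
163 3
```

View pics/w6.png

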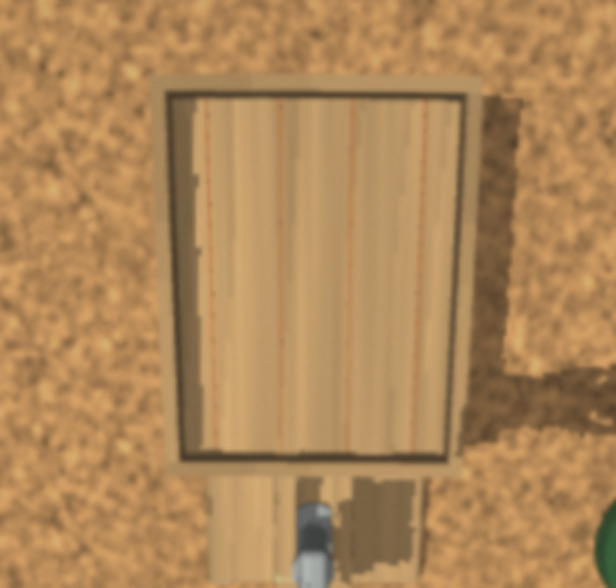

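The picture shows the far rim at about 330 px and the near rim at about 290 px. I'll compute whether that's perspective (tilted camera) or real tilt.

Run:
```python
from h import *
from scipy.optimize import least_squares
f=pickle.load(open("pics/w6.pkl","rb"));print(np.array(f["R"])[2],f["D"])
def P(u,z,o=(163,3)):return plane(f,[np.array(u)/2.8+o],z)[0]
C=[(152,78),(482,80),(462,473),(172,475)]
for z in(50,66,80):
    q=[P(c,z) for c in C]; print(z,"far",np.linalg.norm(q[0]-q[1]),"near",np.linalg.norm(q[2]-q[3]),"len",np.linalg.norm(q[0]-q[3]),np.linalg.norm(q[1]-q[2]))
q=[P(c,66) for c in C];print(np.round(q,1).tolist())
# pose fit of a 160x130 rim
obj=np.array([[80,65,0],[80,-65,0],[-80,-65,0],[-80,65,0]],float)
uv=np.array(C)/2.8+[163,3]
def pose(f,uv):
    ok,rv,t=cv2.solvePnP(obj,uv,K(f),np.array(f["D"],float),flags=cv2.SOLVEPNP_ITERATIVE)
    Rw=np.array(f["R"]).T@cv2.Rodrigues(rv)[0]; return Rw,np.array(f["R"]).T@(t[:,0]-f["t"])
R,t=pose(f,uv);print("tilt: z of x-axis deg",np.degrees(np.arcsin(R[2,0])),"y",np.degrees(np.arcsin(R[2,1])),"yaw",np.degrees(np.arctan2(R[1,0],R[0,0])),t)
# wing
g=pickle.load(open("pics/w5.pkl","rb"))
A,B=[plane(g,[np.array(p)/1.4],118)[0] for p in((385.3,230),(386,174))];d=B-A;print("w5 wing",A,B,np.degrees(np.arctan2(d[1],d[0])))
for nm,a,b,z in(("near",(301,131),(475,136),66),("stand",(327,215.5),(447,216.5),10)):
    A,B=[plane(g,[np.array(p)/1.4],z)[0] for p in(a,b)];d=B-A;print("w5",nm,A.round(1),B.round(1),np.degrees(np.arctan2(d[1],d[0]))+90,np.linalg.norm(d))
```

```text
[-0.33387761 -0.02487319 -0.94228821] [-0.06408239  0.          0.          0.          0.        ]
50 far 133.51400559811705 near 132.46655554416975 len 164.80745505082223 163.09120415765364
66 far 128.2868812855093 near 127.2804393012301 len 158.35518024013152 156.70612122492372
80 far 123.71314751197764 near 122.74258758865793 len 152.70943978077716 151.11917365878506
[[647.2, 263.8, 66.0], [656.4, 135.8, 66.0], [500.1, 124.1, 66.0], [489.3, 250.9, 66.0]]
tilt: z of x-axis deg 0.973799883444338 y 1.8969358238507508 yaw 4.450573972680817 [572.80979282 193.26543963  59.86325574]
w5 wing [433.80405044 184.64200555 118.        ] [470.63528778 187.08482687 118.        ] 3.794568702537359
w5 near [492.8 252.2  66. ] [499.4 123.   66. ] 2.928773833137015 129.3658772119912
w5 stand [421.  236.8  10. ] [428.6 128.4  10. ] 4.043019247404288 108.62879617754868
```

The wing is at 3.8° and the tool held it at 4.5°, against a tray yaw of 4.0–4.5°, so the knob is within about 1° and the tilt should be about 0.1°. The far/near rim widths of 128.3/127.3 mm at z=66 also say level, to within about 1°. Last, I'll check the other tray is unchanged, then hand in.

Run:
```python
from h import *
a=cv2.imread("pics/scene0.png");b=snap("scene","s9")["pixels"][:,:,::-1]
print("R tray diff",cv2.absdiff(a,b)[200:350,130:265].astype(int).mean(),"L tray diff",cv2.absdiff(a,b)[155:265,300:415].mean())
s=r.sense();print(s["contact_force"],s["opening"],s["clock"],s["eef_pos"])
r.sign_off()
```

```text
R tray diff 11.888362139917696 L tray diff 9.167667984189723
[-0.1077829  -0.71395508  0.28267362] 0.9953282760388715 9.55 [500.41319405 190.58100371 278.79603055]
the job is handed in; nothing more can be done
```

Run:
```python
import cv2
a,b=[cv2.cvtColor(cv2.imread(f"pics/{n}.png"),cv2.COLOR_BGR2GRAY) for n in("scene0","s9")]
for nm,(x,y,w,h) in dict(wingR=(152,210,28,40),nearR=(200,242,40,40),farR=(140,265,50,60),farR2=(225,280,32,35)).items():
    m=cv2.matchTemplate(b[y-8:y+h+8,x-8:x+w+8],a[y:y+h,x:x+w],cv2.TM_CCOEFF_NORMED);_,v,_,l=cv2.minMaxLoc(m);print(nm,v,l[0]-8,l[1]-8)
```

```text
wingR 0.4743784964084625 0 0
nearR 0.642006516456604 0 0
farR 0.9996786117553711 0 0
farR2 0.999643862247467 0 0
```

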